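Snap the end cover into the bearing housing

TASK

Set the blue end cover, skirt down, loosely in the mouth of the aluminium bearing housing on the repair stand. Then take the tamper by its wooden handle and, holding it upright, press its flat foot slowly and squarely on the cover until the cover clicks fully home and its flange is flush on the housing, which gives on its soft rubber mount; do not press with the fingers, never knock the cover (stay under 10 cm/s) and never push with more than 25 N. Finally stand the tamper upright back on the bench, and leave the o-ring box, the brass nut and the roll of tape where they are.

Things in the scene. Friction and masses are not known exactly. Their poses are not given: they have to be found in the camera images.
- stand: fixed repair stand: grey base plate 124x104x10 mm, black rubber mount in its middle, the bearing housing on that. Origin: centre of the plate's underside, on the bench, straight below the housing's centre; z up. The housing can sink up to 27 mm on the soft mount: it starts to give at about 1 N, then 1 mm more per newton, with a hard stop near 28 N, and comes back up when unloaded
- housing_mouth (a point): centre of the mouth of the aluminium bearing housing, in its flat round top, 86 mm above the bench when unloaded; z up out of the bore. Housing: ring 71 mm in outer diameter, 44 mm high (three brass plungers stand out to 90 mm diameter, below the top); bore 44 mm wide, 36 mm deep. Three sprung balls, 4 mm below the mouth, 120 degrees apart, narrow the bore to 36 mm
- cover: loose blue plastic end cover, 60 g, 29 mm high; starts on the bench, skirt down. Flange 56 mm in diameter, 9 mm thick (20 to 29 mm above the origin), flat on top, to be gripped across its rim; below it a groove 34 mm wide (13 to 20 mm), a bead 40 mm wide (10 to 13 mm), a cone (5 to 10 mm) and a pilot 33 mm wide (0 to 5 mm). Origin: centre of the underside; z up
- cover_seat (a point): centre of the underside of the cover's flange, 20 mm above the cover's origin; z up. Set loosely in the housing, the cone rests on the balls and this point stands 10 to 11 mm above housing_mouth; pressed, resistance rises to some 11 to 19 N until, 5 to 3 mm above the mouth, the balls pass the bead and the cover snaps down (the force drops); home, this point is at housing_mouth (0 mm)
- tamper: loose coffee tamper, about 0.38 kg, 93 mm high, standing upright: flat round steel foot 58 mm in diameter, reddish wooden mushroom-shaped handle above it: 24 mm thick 30 mm above the origin, widening evenly to 40 mm at 75 to 82 mm, domed top. Origin: centre of the underside of the foot; z up along the handle. Grip the handle from above at its widest, firmly
- oring_box: small blue box with a cream lid, 53x78x30 mm, loose; bystander, origin centre of its underside
- brass_nut: brass nut, 22x25x24 mm, loose; bystander, origin centre of its underside
- ptfe_tape: roll of white tape on a blue reel, 52 mm in diameter, 12 mm high, loose; bystander, origin centre of its underside
There are look-alikes about, which are no part of the job. There is more than one size of the tamper; the one meant has the size given above.

How it is judged:
By the outcome, as a careful person would: the job done as asked, in the order asked, and still so for the second after the job is handed in, with the robot touching nothing.
It also fails if it takes over 67 s, if anything falls off the work surface, if the arm or the gripper's body presses on something with over 40 N, if the wrist force passes 120 N, or if a joint passes its speed limit or range.

ROBOT

A 6-joint arm with a two-finger parallel gripper is mounted at the origin on a cart in front of the work surface, level with it; the furniture and walls round the work are solid. World frame = base frame: x ahead of the robot, y to its left, z up, the work surface at z = 0. Lengths are in m, angles in rad, forces in N, time in s.
With the tool pointing down it reaches from about 0.325 to 0.925 m from the base axis. Payload 3.1 kg.
Tool frame: the origin (TCP) lies on the centre line of the jaws, within the pads' length; the fingertips stand 25 mm ahead of it and the grasp point (between the pads) lies 6 mm ahead of it; z points along the fingers, y is the line along which they close (so a half turn about z gives the same grasp; the last joint's range is limited). The gripper opens to 85 mm and grips with 20 to 120 N. Pads are 22 mm wide; open, the fingers measure 114 mm over their backs; the gripper's body (76 mm by 85 mm) begins 54 mm behind the grasp point. The pads swing forward as they close: fully open they stand 13 mm farther back than shut.
Start: joints at [-1.248, 0.217, 1.613, -0, 1.311, -0.112], TCP at [0.263, -0.567, 0.226] pointing down, gripper open.
Joint ranges: [-2.75, 2.75], [-0.78, 2.1], [0.31, 2.55], [-1.13, 4.27], [0.13, 2.63], [-2.58, 2.58]. Speed limits (rad/s): [2.79, 2.79, 3.14, 3.14, 3.14, 3.14].

INTERFACE

Orientations are given as a unit quaternion [w, x, y, z].
In Python, from station import arm gives the robot as it stands.
- The arm moves only by the tool carry_out, never from a script. Its argument "commands" is a list of rows, each an object with "dp": the shift along the world's x, y, z in mm, a list of three; "rot": the turn, a rotation vector about the world's x, y, z in degrees, a list of three; "jaw": the gripper command: -1 is shut, 1 is fully open, values between are in proportion. In form: [{"dp": [tx, ty, tz], "rot": [wx, wy, wz], "jaw": jaw}, ...]. A call has 1 to 8 rows; each row shifts and turns the commanded pose from where the row before left it; what a row does not reach is not made up. A row lasts 1/8 s, in which the tool goes at most 62.5 mm and 10.7 degrees, less where a joint would pass 70% of its speed; a pose out of reach is approached as far as the arm can. A call with a gripper value outside its range is refused whole. The fingers move at their own pace and stop on an object; "squeeze" is the grip in N (left out, the last holds). Time passes only in rows, so rows that do not move let the fingers close. It gives the time, the measured TCP pose, the force, the opening and the grip force at its end, in the units of the state.
- arm.observe(): the state, without advancing time (a new reading comes with each control period).
- arm.snapshot(name): name is "side" or "top" or "wrist"; returns a dict with "frame" (384x512x3 uint8, red, green, blue), "z_map" (384x512 float32, m along the optical axis (not along the pixel's ray), 0 where there is no reading), "camera_matrix" (3x3 intrinsics, pixels), "D" ([k1, k2, p1, p2, k3] as OpenCV has them; the pictures are not rectified), "position" and "rotation" of the camera in the world; the wrist camera has in their place "T_tool_cam" (4x4, takes a point from camera to tool coordinates, whose origin is the TCP and whose axes are the flange's). Camera axes: x right, y down, z forward; pixel columns grow to the right and rows downward; lengths in m; the calibration is good to about 2 mm. A picture is of the moment at which its call begins: read the wrist's pose just before it.
- arm.finish_job(): hands the job in; it is judged then, once.
The state is a dict: "clock": time; "q": joint angles; "joint_velocities": joint speeds; "effort": joint torques, N m; "tool_pos": TCP position; "orientation": TCP orientation; "contact_force": force on the tool from outside, world axes, zero at the start; "torque": the same for the moment, N m; "grip_width": finger opening in m; "grasp_force": force on a finger pad.
Only numpy, scipy, OpenCV 4.12 (cv2) and the standard library are available. Lean on these libraries where they do the work, as an engineer would, in place of code of your own. Each camera call takes 0.05 s, during which the arm holds its last target. There are 200 camera calls.

## Working session

There is one attempt and no reset: what is moved stays moved. The work goes in short steps, Python scripts to look and compute and a tool call to move; the robot and the scene stay as the last step left them, time stands still between calls to the robot, and variables do not carry over. Pictures are saved under pics/ and viewed, at most 10 in all, crops included, and the job is handed in when it is done.

Besides the shell and the picture viewer there is one more tool, called after "Emit:" in YAML: its name, and indented under it one key for each argument. carry_out: Moves the arm, as the interface text tells. Its arguments: {"type":"object","properties":{"commands":{"type":"array","items":{"type":"object","properties":{"dp":{"type":"array","items":{"type":"number"}},"rot":{"type":"array","items":{"type":"number"}},"jaw":{"type":"number"}}}},"squeeze":{"type":"number"}},"required":["commands"]}

```bash
mkdir -p pics; ls; cat > h.py <<'E'
import numpy as np, cv2, pickle
from station import arm
def snap(n, tag):
    o=arm.observe(); s=arm.snapshot(n); s=dict(s); s['obs']=o
    pickle.dump(s,open(f'pics/{tag}.pkl','wb')); cv2.imwrite(f'pics/{tag}.png',s['frame'][:,:,::-1]); return s
def load(tag): return pickle.load(open(f'pics/{tag}.pkl','rb'))
def Rq(q):
    from scipy.spatial.transform import Rotation as R
    return R.from_quat([q[1],q[2],q[3],q[0]]).as_matrix()
def pose(s):
    if 'T_tool_cam' in s:
        T=np.array(s['T_tool_cam']); R=Rq(s['obs']['orientation']); return R@T[:3,:3], R@T[:3,3]+np.array(s['obs']['tool_pos'])
    r=np.array(s['rotation']); r=r if r.shape==(3,3) else Rq(r)
    return r,np.array(s['position'])
def cloud(s):
    K=np.array(s['camera_matrix']);h,w=s['z_map'].shape
    u,v=np.meshgrid(np.arange(w),np.arange(h)); p=np.stack([u,v],-1).reshape(-1,1,2).astype(np.float64)
    n=cv2.undistortPoints(p,K,np.array(s['D'])).reshape(h,w,2); z=s['z_map']
    R,t=pose(s); P=np.dstack([n*z[...,None],z])@R.T+t; P[z==0]=np.nan; return P
E
python3 - <<'E'
from h import *
a=snap('top','top0');b=snap('side','side0')
for s in(a,b): print(s['position'],np.round(s['rotation'],3))
cv2.imwrite('pics/both.png',cv2.resize(np.vstack([a['frame'],b['frame']])[:,:,::-1],(400,600)))
print(arm.observe())
E
```

```text
pics
[ 0.46192242 -0.01802577  1.43899607] [ 0.021 -0.7    0.713 -0.027]
[0.19935972 0.85141008 0.69129706] [ 0.087 -0.164  0.865 -0.466]
{'clock': 0.1, 'q': array([-1.24821590e+00,  2.17693635e-01,  1.61481362e+00, -1.80709327e-05,
        1.31132011e+00, -1.12176788e-01]), 'joint_velocities': array([-0.00040185, -0.00193364, -0.00404655,  0.00017808, -0.00084717,
        0.0009053 ]), 'effort': array([-1.03480947e-03, -3.98079264e+01, -3.04969597e+01, -2.04354619e-04,
        4.23201636e-03,  1.76931843e-05]), 'tool_pos': array([ 0.26302665, -0.56610988,  0.22496876]), 'orientation': array([-1.11026005e-03,  9.76465049e-01,  2.15672805e-01, -1.26013130e-04]), 'contact_force': array([0.17284292, 0.11942889, 0.10309956]), 'torque': array([ 0.00593903, -0.00958067,  0.03431536]), 'grasp_force': 0.0, 'grip_width': 0.08505663883862412}
```

View pics/top0.png

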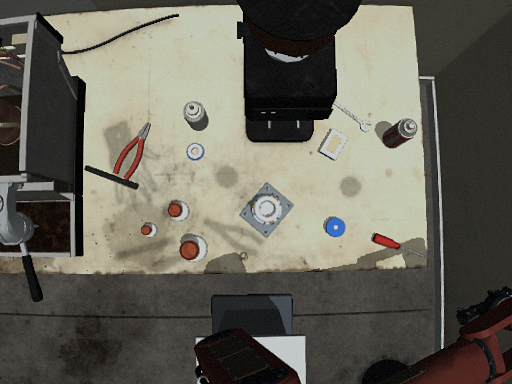

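View pics/side0.png

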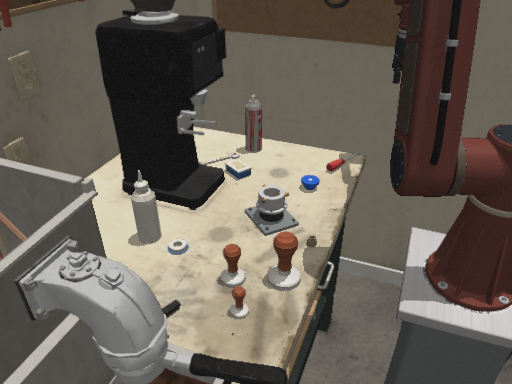

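The top view shows the cover at (335,227), the stand at (267,209), and three tampers at (177,210), (148,229) and (192,248). The nut is at (243,256), the tape at (195,152) and the box at (333,143). Next I'll measure each tamper's height and foot diameter.

```bash
python3 - <<'E'
from h import *
s=load('top0');P=cloud(s)
for n,(u,v,r) in dict(t1=(177,210,16),t2=(148,229,13),t3=(192,248,20),cover=(335,227,16),stand=(267,209,32),nut=(243,256,7)).items():
    p=P[v-r:v+r,u-r:u+r].reshape(-1,3); p=p[~np.isnan(p[:,0])]
    print(n,'zmax',np.round(np.percentile(p[:,2],[2,50,97,99.5]),4))
    for lo,hi in((.004,.02),(.02,.04),(.04,.06),(.06,.08),(.08,.1),(.1,.14)):
        q=p[(p[:,2]>lo)&(p[:,2]<hi)]
        if len(q)>8: print('  ',lo,len(q),'mid',np.round((q.min(0)+q.max(0))/2,4)[:2],'ext',np.round(np.ptp(q,axis=0),4)[:2],'mean',np.round(q.mean(0),4))
b=load('side0')['frame'][225:325,205:325]
t=s['frame'][190:270,130:226]
im=np.hstack([cv2.resize(b,(400,333),interpolation=3),cv2.resize(t,(400,333),interpolation=3)])
cv2.imwrite('pics/tampers.png',im[:,:,::-1])
E
```

```text
t1 zmax [-0.0072  0.0002  0.092   0.0948]
   0.004 173 mid [0.5231 0.2058] ext [0.0902 0.0876] mean [0.5186 0.1902 0.01  ]
   0.06 9 mid [0.5201 0.1969] ext [0.0359 0.0388] mean [0.518  0.1887 0.0767]
   0.08 163 mid [0.5198 0.1964] ext [0.0356 0.0382] mean [0.5198 0.1965 0.0885]
t2 zmax [-0.0075 -0.0003  0.0642  0.0672]
   0.004 93 mid [0.4722 0.2904] ext [0.0662 0.0741] mean [0.4683 0.2785 0.0077]
   0.04 22 mid [0.4665 0.284 ] ext [0.0252 0.0255] mean [0.4648 0.2805 0.0579]
   0.06 60 mid [0.4665 0.283 ] ext [0.0251 0.0264] mean [0.4668 0.2838 0.0635]
t3 zmax [-0.0078  0.001   0.1231  0.126 ]
   0.004 289 mid [0.411  0.1608] ext [0.1087 0.1115] mean [0.413  0.1432 0.0132]
   0.02 17 mid [0.4135 0.157 ] ext [0.0487 0.0482] mean [0.419  0.1477 0.0212]
   0.1 319 mid [0.4112 0.1547] ext [0.0511 0.052 ] mean [0.4113 0.154  0.1181]
cover zmax [-0.0083 -0.      0.0318  0.0342]
   0.004 32 mid [ 0.4655 -0.2516] ext [0.0907 0.0927] mean [ 0.4647 -0.2478  0.0065]
   0.02 304 mid [ 0.4651 -0.2504] ext [0.0544 0.0555] mean [ 0.465  -0.2495  0.0281]
stand zmax [-0.0073  0.001   0.0858  0.089 ]
   0.004 857 mid [ 0.5218 -0.0554] ext [0.1825 0.1835] mean [ 0.5182 -0.0519  0.0089]
   0.04 341 mid [ 0.5196 -0.0545] ext [0.0813 0.0814] mean [ 0.5182 -0.0528  0.0489]
   0.06 31 mid [ 0.5166 -0.0486] ext [0.0764 0.0739] mean [ 0.5147 -0.0591  0.0772]
   0.08 345 mid [ 0.5153 -0.0498] ext [0.0741 0.0765] mean [ 0.5199 -0.0536  0.0848]
nut zmax [-0.0074 -0.0014  0.022   0.0259]
   0.004 32 mid [0.3836 0.0188] ext [0.0237 0.0317] mean [0.3856 0.0152 0.0136]
   0.02 11 mid [0.3858 0.0155] ext [0.0141 0.0143] mean [0.3864 0.0148 0.0229]
```

View pics/tampers.png

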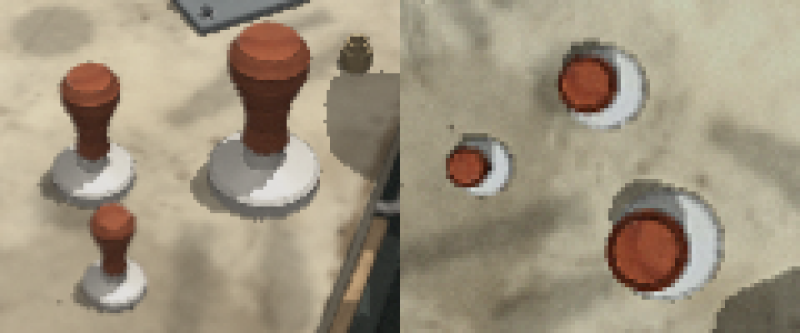

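Candidates are t1 (177,210), t2 (148,229) and t3 (192,248). t1 fits, with a 93 mm top and a 38 mm head; t2 is 66 mm tall and t3 is 125 mm. The crop confirms t1 as the middle size. I'll move over the cover.

Emit:
carry_out:
  commands:
    - {"dp":[25,40,0]}
    - {"dp":[25,40,0]}
    - {"dp":[25,40,0]}
    - {"dp":[25,40,0]}
    - {"dp":[25,40,0]}
    - {"dp":[25,40,0]}
    - {"dp":[25,40,0]}
    - {"dp":[25,36,0]}

```text
$.commands[0]: bad value
```

Emit:
carry_out:
  commands:
    - {"dp":[0,0,0]}
    - {"dp":[0,0,0]}

```text
$.commands[0]: bad value
```

```bash
python3 - <<'E'
from h import *
s=snap('wrist','w1');print(s['T_tool_cam'],s['obs']['tool_pos'],s['obs']['q'])
P=cloud(s);f=s['frame'].astype(int)
m=(f[...,2]>f[...,0]+50)&(P[...,2]>.02)&(P[...,2]<.04)
print(m.sum()); q=P[m]; print((np.percentile(q,1,axis=0)+np.percentile(q,99,axis=0))/2,np.ptp(q,axis=0),np.median(q[:,2]))
(c,r)=cv2.minEnclosingCircle((q[:,:2]*1000).astype(np.float32));print(c,r)
R=Rq(s['obs']['orientation']);T=(P-s['obs']['tool_pos'])@R
n=(T[...,2]<.05)
v,u=np.where(n)
for side in(-1,1):
    k=n&(np.sign(T[...,1])==side); 
    if k.sum(): print(side,k.sum(),np.round(np.percentile(T[k],[1,50,99],axis=0),4))
E
```

```text
[[ 1.41557421e-03 -9.61481032e-01 -2.74867642e-01  6.97846178e-02]
 [ 9.99998850e-01  1.21137227e-03  9.12661526e-04 -5.51101537e-04]
 [-5.44539707e-04 -2.74868618e-01  9.61481641e-01 -1.47365948e-01]
 [ 0.00000000e+00  0.00000000e+00  0.00000000e+00  1.00000000e+00]] [ 0.26302665 -0.56610988  0.22496876] [-1.24821590e+00  2.17693635e-01  1.61481362e+00 -1.80709327e-05
  1.31132011e+00 -1.12176788e-01]
0Traceback (most recent call last):
  File "<stdin>", line 5, in <module>
    return _quantile_unchecked(
        a, q, axis, out, overwrite_input, method, keepdims, weights)
    return _ureduce(a,
                    func=_quantile_ureduce_func,
    ...<5 lines>...
                    overwrite_input=overwrite_input,
                    method=method)
    r = func(a, **kwargs)
    result = _quantile(arr,
                       quantiles=q,
    ...<2 lines>...
                       out=out,
                       weights=wgt)
    slices_having_nans = np.isnan(arr[-1, ...])
                                  ~~~^^^^^^^^^
IndexError: index -1 is out of bounds for axis 0 with size 0
```

View pics/w1.png

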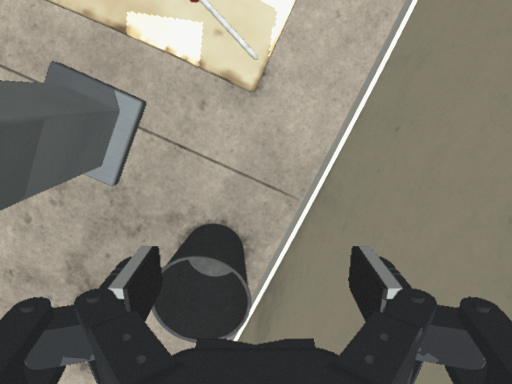

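The moves were refused because every row needs all its fields. This wrist picture is from the start pose: the finger tips are at (135,275) and (375,275), with the floor and a bin behind them.

Emit:
carry_out:
  commands:
    - {"dp":[25,40,0],"rot":[0,0,0],"jaw":1}
    - {"dp":[25,40,0],"rot":[0,0,0],"jaw":1}
    - {"dp":[25,40,0],"rot":[0,0,0],"jaw":1}
    - {"dp":[25,40,0],"rot":[0,0,0],"jaw":1}
    - {"dp":[25,40,0],"rot":[0,0,0],"jaw":1}
    - {"dp":[25,40,0],"rot":[0,0,0],"jaw":1}
    - {"dp":[25,40,0],"rot":[0,0,0],"jaw":1}
    - {"dp":[25,36,0],"rot":[0,0,0],"jaw":1}

```text
clock: 1.15
tool_pos: [0.4637, -0.2492, 0.2259]
orientation: [-0.0, 0.976, 0.216, -0.0]
contact_force: [0.4, -0.6, 0.2]
grip_width: 0.085
grasp_force: 0.0
```

Emit:
carry_out:
  commands:
    - {"dp":[0,0,0],"rot":[0,0,0],"jaw":1}
    - {"dp":[0,0,0],"rot":[0,0,0],"jaw":1}

```text
clock: 1.4
tool_pos: [0.463, -0.2509, 0.2259]
orientation: [0.0, 0.976, 0.216, -0.0]
contact_force: [-0.1, -0.5, 0.2]
grip_width: 0.0854
grasp_force: 0.0
```

```bash
cat > cov.py <<'E'
from h import *
import sys
s=snap('wrist',sys.argv[1]);print(s['obs']['tool_pos'],s['obs']['q'],s['obs']['orientation'])
P=cloud(s);f=s['frame'].astype(int)
m=(f[...,2]>f[...,0]+50)&(P[...,2]>.02)&(P[...,2]<.04)
print(m.sum())
if m.sum():
    q=P[m]; print((np.percentile(q,1,axis=0)+np.percentile(q,99,axis=0))/2,np.ptp(q,axis=0),np.median(q[:,2]))
    (c,r)=cv2.minEnclosingCircle((q[:,:2]*1000).astype(np.float32));print(c,r)
R=Rq(s['obs']['orientation']);T=(P-s['obs']['tool_pos'])@R
n=(T[...,2]<.05)
for side in(-1,1):
    k=n&(np.sign(T[...,1])==side)
    if k.sum(): print(side,k.sum(),np.round(np.percentile(T[k],[1,50,99,99.9],axis=0),4))
E
python3 cov.py w2
```

```text
[ 0.46301217 -0.25093872  0.2259475 ] [-6.29580814e-01  7.04800877e-03  1.84415096e+00 -6.82248849e-04
  1.29082888e+00  5.05992122e-01] [ 5.39752910e-05  9.76395418e-01  2.15990352e-01 -3.89746426e-04]
1862
[ 0.46251734 -0.24813714  0.02862181] [0.05427853 0.05436066 0.00947252] 0.02873583584878217
(461.74395751953125, -248.11373901367188) 27.81676483154297
-1 18723 [[-0.0096 -0.0717 -0.1003]
 [ 0.011  -0.0432 -0.079 ]
 [ 0.0196 -0.0011 -0.0233]
 [ 0.0203 -0.0002 -0.0188]]
1 18704 [[-0.0095  0.001  -0.1003]
 [ 0.0111  0.0425 -0.079 ]
 [ 0.0196  0.071  -0.0232]
 [ 0.0202  0.0733 -0.0189]]
```

View pics/w2.png

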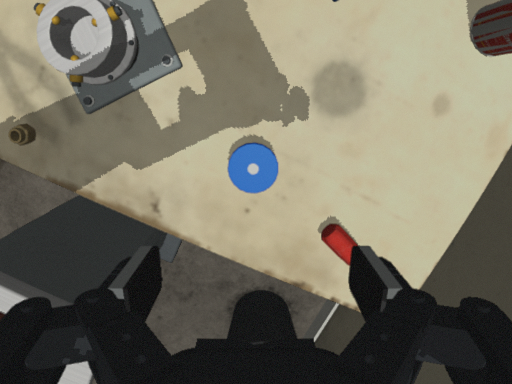

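The cover shows at (253,167), the housing at (85,38), and the pad tips at about (155,250) and (355,250). I'll check the tip depth.

```bash
python3 - <<'E'
from h import *
s=load('w2');P=cloud(s);R=Rq(s['obs']['orientation']);T=(P-s['obs']['tool_pos'])@R
for v in(248,250,255,265,275,285,295):
  print(v,[np.round(T[v,u]*1000,0).tolist() for u in (115,125,135,145,150,155,158)])
# hole centre of cover
c=P[150:190,230:276].reshape(-1,3)
m=(P[...,2]>.078)&(P[...,2]<.094);m[:, 200:]=0
q=P[m];print(len(q),q.min(0),q.max(0),np.median(q[:,2]))
E
```

```text
248 [[-240.0, -313.0, 498.0], [-250.0, -299.0, 518.0], [-258.0, -282.0, 536.0], [11.0, -47.0, -24.0], [10.0, -45.0, -23.0], [10.0, -43.0, -23.0], [9.0, -43.0, -20.0]]
250 [[-244.0, -312.0, 494.0], [-253.0, -297.0, 513.0], [-260.0, -280.0, 529.0], [11.0, -46.0, -26.0], [11.0, -44.0, -27.0], [9.0, -43.0, -23.0], [7.0, -43.0, -19.0]]
255 [[-248.0, -305.0, 478.0], [-254.0, -288.0, 490.0], [11.0, -49.0, -31.0], [11.0, -45.0, -31.0], [10.0, -43.0, -30.0], [7.0, -43.0, -24.0], [6.0, -43.0, -21.0]]
265 [[-253.0, -292.0, 443.0], [11.0, -50.0, -40.0], [11.0, -46.0, -40.0], [9.0, -43.0, -37.0], [7.0, -43.0, -32.0], [3.0, -43.0, -25.0], [1.0, -43.0, -21.0]]
275 [[7.0, -54.0, -40.0], [11.0, -47.0, -46.0], [11.0, -43.0, -47.0], [6.0, -43.0, -38.0], [2.0, -43.0, -32.0], [-1.0, -43.0, -27.0], [-3.0, -43.0, -23.0]]
285 [[11.0, -48.0, -54.0], [11.0, -44.0, -54.0], [7.0, -43.0, -48.0], [2.0, -43.0, -39.0], [-2.0, -44.0, -33.0], [-4.0, -43.0, -29.0], [-8.0, -43.0, -24.0]]
295 [[8.0, -48.0, -55.0], [8.0, -44.0, -56.0], [4.0, -43.0, -49.0], [-2.0, -43.0, -40.0], [-5.0, -43.0, -36.0], [-9.0, -43.0, -29.0], [-752.0, -432.0, 1087.0]]
3677 [ 0.47272178 -0.0895757   0.07802415] [ 0.55175048 -0.00964669  0.08820618] 0.0852703300752723
```

```bash
python3 - <<'E'
from h import *
s=snap('side','side1');P=cloud(s);o=s['obs']['tool_pos']
R=Rq(s['obs']['orientation']);T=(P-o)@R
m=(abs(T[...,0])<.016)&(abs(T[...,1])<.075)&(T[...,2]>-.12)&(T[...,2]<.1)
for lo in range(-75,-30,8):
  pass
q=T[m]*1000
for a,b in((-75,-35),(-35,35),(35,75)):
  k=q[(q[:,1]>a)&(q[:,1]<b)];print(a,len(k), np.round(np.percentile(k[:,2],[50,95,99,100]),0) if len(k) else '')
v,u=np.where(m);print(u.min(),u.max(),v.min(),v.max())
v0,v1,u0,u1=v.min()-20,v.max()+40,u.min()-30,u.max()+30
cv2.imwrite('pics/side1c.png',cv2.resize(s['frame'][v0:v1,u0:u1,::-1],None,fx=4,fy=4));print(v0,u0)
E
```

```text
-75 385 [-80. -25. -17. -16.]
-35 82 [-101.  -73.  -69.  -67.]
35 99 [-40. -18. -15. -15.]
308 327 74 118
54 278
```

View pics/side1c.png

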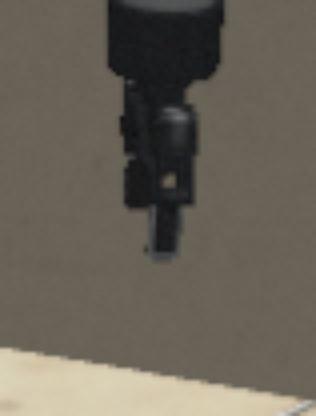

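Two cameras agree that the open tips are about 18 mm behind the reported TCP, so the stated 25 mm doesn't hold. I'll part-close the jaws and descend while measuring.

Emit:
carry_out:
  commands:
    - {"dp":[-1,3,-20],"rot":[0,0,0],"jaw":0.5}
    - {"dp":[0,0,-20],"rot":[0,0,0],"jaw":0.5}
    - {"dp":[0,0,-20],"rot":[0,0,0],"jaw":0.5}
    - {"dp":[0,0,-20],"rot":[0,0,0],"jaw":0.5}
    - {"dp":[0,0,-20],"rot":[0,0,0],"jaw":0.5}
    - {"dp":[0,0,-20],"rot":[0,0,0],"jaw":0.5}
    - {"dp":[0,0,0],"rot":[0,0,0],"jaw":0.5}
    - {"dp":[0,0,0],"rot":[0,0,0],"jaw":0.5}

```text
clock: 2.5
tool_pos: [0.4624, -0.2488, 0.1069]
orientation: [0.0, 0.977, 0.215, 0.0]
contact_force: [0.6, 0.2, -0.0]
grip_width: 0.064
grasp_force: 0.0
```

```bash
cat > tips.py <<'E'
from h import *
import sys
s=snap('wrist',sys.argv[1]);o=s['obs'];print(np.round(o['tool_pos'],4),o['grip_width'])
P=cloud(s);R=Rq(o['orientation']);T=(P-o['tool_pos'])@R
for sd in(-1,1):
  m=(abs(T[...,0])<.0125)&(T[...,1]*sd>.01)&(T[...,1]*sd<.075)&(T[...,2]<.03)&(P[...,2]>.036)
  k=T[m]*1000; print(sd,len(k),'tip z',np.round(np.percentile(k[:,2],[98,99.5,100]),1),'inner y',np.round(np.percentile(abs(k[k[:,2]>k[:,2].max()-15][:,1]),[1,5]),1))
f=s['frame'].astype(int); m=(f[...,2]>f[...,0]+50)&(P[...,2]>.02)&(P[...,2]<.04)
if m.sum()>200:
  c,r=cv2.minEnclosingCircle((P[m][:,:2]*1000).astype(np.float32)); print('cover',c,r,np.median(P[m][:,2]),'in tool',np.round(((np.array([c[0]/1000,c[1]/1000,.029])-o['tool_pos'])@R)*1000,1))
E
python3 tips.py w3
```

```text
[ 0.4624 -0.2488  0.1069] 0.06402072406675265
-1 12640 tip z [-19.4 -14.1 -10. ] inner y [32.1 32.2]
1 12286 tip z [-19.  -13.9 -10.4] inner y [31.4 31.5]
cover (462.0998229980469, -248.28785705566406) 27.729684829711914 0.02867086268022076 in tool [-0.1 -0.7 77.9]
```

Emit:
carry_out:
  commands:
    - {"dp":[0,0,-15],"rot":[0,0,0],"jaw":0.5}
    - {"dp":[0,0,-15],"rot":[0,0,0],"jaw":0.5}
    - {"dp":[0,0,-15],"rot":[0,0,0],"jaw":0.5}
    - {"dp":[0,0,-15],"rot":[0,0,0],"jaw":0.5}
    - {"dp":[0,0,0],"rot":[0,0,0],"jaw":0.5}

```text
clock: 3.18
tool_pos: [0.4608, -0.2467, 0.044]
orientation: [-0.002, 0.976, 0.216, -0.001]
contact_force: [0.5, 0.2, -0.5]
grip_width: 0.0643
grasp_force: 0.0
```

```bash
python3 tips.py w4; python3 - <<'E'
from h import *
s=snap('side','side2')
cv2.imwrite('pics/two.png',np.hstack([cv2.resize(load('w4')['frame'],(400,300)),cv2.resize(s['frame'][120:210,260:380],(400,300))])[:,:,::-1])
E
```

```text
[ 0.4608 -0.2467  0.044 ] 0.06434696696059353
-1 12598 tip z [-19.1 -14.1 -10. ] inner y [32.1 32.2]
1 12245 tip z [-18.8 -14.   -9.5] inner y [31.4 31.5]
cover (461.8174133300781, -248.25376892089844) 27.999956130981445 0.028565314655650126 in tool [ 0.3  1.9 15. ]
```

View pics/two.png

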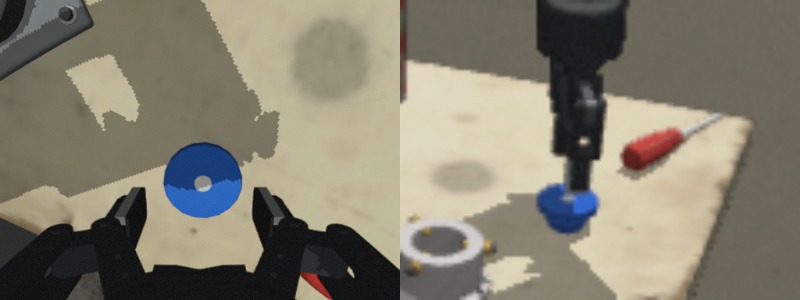

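Tips are still about 25 mm above the cover top, straddling it, which matches the measurement. I'll continue down slowly.

Emit:
carry_out:
  commands:
    - {"dp":[0,0,-8],"rot":[0,0,0],"jaw":0.5}
    - {"dp":[0,0,-8],"rot":[0,0,0],"jaw":0.5}
    - {"dp":[0,0,-5],"rot":[0,0,0],"jaw":0.5}
    - {"dp":[0,0,-5],"rot":[0,0,0],"jaw":0.5}
    - {"dp":[0,0,-5],"rot":[0,0,0],"jaw":0.5}
    - {"dp":[0,0,-5],"rot":[0,0,0],"jaw":0.5}
    - {"dp":[0,0,0],"rot":[0,0,0],"jaw":0.5}

```text
clock: 4.15
tool_pos: [0.4619, -0.2476, 0.0097]
orientation: [-0.0, 0.976, 0.216, -0.0]
contact_force: [-0.5, -0.2, 0.4]
grip_width: 0.0642
grasp_force: 0.0
```

```bash
sed -i 's/P\[...,2\]>.036/P[...,2]>.012/' tips.py; python3 tips.py w5
```

```text
[ 0.4619 -0.2476  0.0097] 0.06423982457157443
-1 14431 tip z [-17.9 -14.3 -10.1] inner y [10.3 11.1]
1 14189 tip z [-18.  -14.4 -11. ] inner y [10.1 11.1]
cover (461.79266357421875, -248.25341796875) 28.36459732055664 0.02857694110159495 in tool [ -0.4   0.5 -19.3]
```

Emit:
carry_out:
  commands:
    - {"dp":[0,0,-2],"rot":[0,0,0],"jaw":0.5}
    - {"dp":[0,0,0],"rot":[0,0,0],"jaw":0.1}
    - {"dp":[0,0,0],"rot":[0,0,0],"jaw":-0.2}
    - {"dp":[0,0,0],"rot":[0,0,0],"jaw":-0.2}
    - {"dp":[0,0,0],"rot":[0,0,0],"jaw":-0.2}
    - {"dp":[0,0,0],"rot":[0,0,0],"jaw":-0.2}
  squeeze: 40

```text
clock: 4.95
tool_pos: [0.4627, -0.2481, 0.0086]
orientation: [0.0, 0.976, 0.216, 0.0]
contact_force: [0.7, 0.3, 4.0]
grip_width: 0.0532
grasp_force: 42.1
```

```bash
python3 tips.py w6
```

```text
[ 0.4627 -0.2481  0.0086] 0.053195497080215835
-1 14672 tip z [-19.1 -15.5  -9.7] inner y [10.2 11. ]
1 14227 tip z [-19.1 -15.5  -9.2] inner y [10.1 10.9]
cover (462.1112365722656, -247.9984893798828) 28.008989334106445 0.02854961474335918 in tool [ -0.5  -0.4 -20.4]
```

Emit:
carry_out:
  commands:
    - {"dp":[0,0,4],"rot":[0,0,0],"jaw":-0.2}
    - {"dp":[0,0,8],"rot":[0,0,0],"jaw":-0.2}
    - {"dp":[0,0,15],"rot":[0,0,0],"jaw":-0.2}
    - {"dp":[0,0,20],"rot":[0,0,0],"jaw":-0.2}
    - {"dp":[0,0,25],"rot":[0,0,0],"jaw":-0.2}
    - {"dp":[0,0,25],"rot":[0,0,0],"jaw":-0.2}
    - {"dp":[0,0,25],"rot":[0,0,0],"jaw":-0.2}
    - {"dp":[0,0,0],"rot":[0,0,0],"jaw":-0.2}

```text
clock: 6.0
tool_pos: [0.4642, -0.2493, 0.1335]
orientation: [0.003, 0.976, 0.216, 0.002]
contact_force: [-0.1, 0.7, -0.9]
grip_width: 0.0532
grasp_force: 42.1
```

```bash
cat > cg.py <<'E'
from h import *
import sys
s=snap('wrist',sys.argv[1]);o=s['obs'];print(np.round(o['tool_pos'],4),o['grip_width'],o['contact_force'])
P=cloud(s);R=Rq(o['orientation']);T=(P-o['tool_pos'])@R;f=s['frame'].astype(int)
m=(f[...,2]>f[...,0]+40)&(abs(T[...,2])<.04)&(abs(T[...,0])<.04)&(abs(T[...,1])<.035)
k=T[m]; A=np.c_[k[:,:2],np.ones(len(k))]
g=abs(k[:,2]-np.median(k[:,2]))<.003
co=np.linalg.lstsq(A[g],k[g,2],rcond=None)[0]
c,r=cv2.minEnclosingCircle((k[g][:,:2]*1000).astype(np.float32));
print('cover top in tool: centre',c,r,'z',np.median(k[:,2])*1000,'tilt deg',np.degrees(co[:2]), 'world',P[m][g].mean(0), R@np.array([c[0]/1000,c[1]/1000,np.median(k[:,2])])+o['tool_pos'])
m=(P[...,2]>.080)&(P[...,2]<.092)&(P[...,1]>-.1)&(P[...,1]<0)&(P[...,0]>.46)&(P[...,0]<.57)&(f.max(2)-f.min(2)<40)
if m.sum()>300:
  q=P[m];c,r=cv2.minEnclosingCircle((q[:,:2]*1000).astype(np.float32));print('housing',m.sum(),c,r,np.median(q[:,2]))
  # circle fit of the bore: fill convex hull; centre by hole
  h=cv2.convexHull((q[:,:2]*10000).astype(np.int32));
  d=np.linalg.norm(q[:,:2]-np.array(c)/1000,axis=1);print('rmin',np.percentile(d,[0.5,2,98]))
E
python3 cg.py w7;  python3 - <<'E'
from h import *
s=load('top0');P=cloud(s);f=s['frame'].astype(int)
m=(P[...,2]>.079)&(P[...,2]<.092);m[:170]=0;m[250:]=0;m[:,:240]=0;m[:,:][:,300:]=0
q=P[m];print(len(q),cv2.minEnclosingCircle((q[:,:2]*1000).astype(np.float32)))
E
```

```text
[ 0.4642 -0.2493  0.1335] 0.05320557632099978 [-0.09286875  0.70294265 -0.89100782]
cover top in tool: centre (-0.7372721433639526, -0.5402104258537292) 28.16891860961914 z -19.910318127017295 tilt deg [ 0.10817958 -0.03319007] world [ 0.46524681 -0.24818823  0.15341964] [ 0.46323523 -0.24899644  0.15341674]
housing 2045 (503.68243408203125, -77.1494369506836) 30.855884552001953 0.08524983109300915
rmin [0.00118348 0.00232719 0.02903708]
357 ((518.6751708984375, -54.16653060913086), 43.570762634277344)
```

Emit:
carry_out:
  commands:
    - {"dp":[0,10,30],"rot":[0,0,0],"jaw":-0.2}
    - {"dp":[8,25,30],"rot":[0,0,0],"jaw":-0.2}
    - {"dp":[8,27,30],"rot":[0,0,0],"jaw":-0.2}
    - {"dp":[8,27,25],"rot":[0,0,0],"jaw":-0.2}
    - {"dp":[8,27,0],"rot":[0,0,0],"jaw":-0.2}
    - {"dp":[8,27,0],"rot":[0,0,0],"jaw":-0.2}
    - {"dp":[8,27,0],"rot":[0,0,0],"jaw":-0.2}
    - {"dp":[7,26,0],"rot":[0,0,0],"jaw":-0.2}

```text
clock: 7.05
tool_pos: [0.5164, -0.0507, 0.2433]
orientation: [-0.001, 0.976, 0.216, -0.001]
contact_force: [0.5, 0.1, -0.6]
grip_width: 0.0534
grasp_force: 42.3
```

Emit:
carry_out:
  commands:
    - {"dp":[0,0,0],"rot":[0,0,0],"jaw":-0.2}
    - {"dp":[0,0,0],"rot":[0,0,0],"jaw":-0.2}
    - {"dp":[0,0,0],"rot":[0,0,0],"jaw":-0.2}

```text
clock: 7.42
tool_pos: [0.5169, -0.0526, 0.2447]
orientation: [-0.0, 0.977, 0.215, -0.0]
contact_force: [-0.6, 1.4, -0.6]
grip_width: 0.0536
grasp_force: 42.3
```

```bash
cat > hs.py <<'E'
from h import *
import sys
def fit(P,zlo=.081,zhi=.09):
    m=(P[...,2]>zlo)&(P[...,2]<zhi)&(abs(P[...,0]-.518)<.05)&(abs(P[...,1]+.053)<.05)
    q=P[m][:,:2]; best=None
    for st,w in((.002,.014),(.0005,.002),(.0002,.0006)):
        c0=np.array(best[1]) if best else np.array([.518,-.053]); best=None
        for x in np.arange(-w,w+1e-9,st):
            for y in np.arange(-w,w+1e-9,st):
                d=np.linalg.norm(q-c0-[x,y],axis=1); sc=-(np.maximum(0,.022-d)+np.clip(d-.0355,0,.004)).sum()
                if best is None or sc>best[0]: best=(sc,c0+[x,y])
    return best,m.sum(),np.median(P[m][:,2])
if __name__=='__main__':
    s=snap('wrist',sys.argv[1]);o=s['obs'];print(np.round(o['tool_pos'],4))
    P=cloud(s);R=Rq(o['orientation']);b,n,z=fit(P);print('wrist',b,n,z,'in tool',(np.r_[b[1],z]-o['tool_pos'])@R*1000)
    print('top0',fit(cloud(load('top0'))));print('side0',fit(cloud(load('side0'))));print('w2',fit(cloud(load('w2'))))
E
python3 hs.py w8; python3 cg.py w9|head -2
```

```text
[ 0.5169 -0.0526  0.2447]
wrist (np.float64(-0.6665455097269226), array([ 0.517 , -0.0527])) 2512 0.08549862662654076 in tool [  0.20388093   0.17160151 159.18498036]
top0 ((np.float64(-0.09216022836489424), array([ 0.519 , -0.0543])), np.int64(314), np.float64(0.08489149931109163))
side0 ((np.float64(-0.06527528829521094), array([ 0.5148, -0.0515])), np.int64(239), np.float64(0.08388785052520076))
w2 ((np.float64(-1.2332361791254867), array([ 0.516 , -0.0543])), np.int64(3433), np.float64(0.0853609901849437))
[ 0.517  -0.0526  0.2449] 0.053506411851868746 [ 0.05485327 -0.40881033 -0.06244747]
cover top in tool: centre (-0.5325169563293457, -0.4552708566188812) 28.349123001098633 z -19.90612276618863 tilt deg [ 0.11257476 -0.01220982] world [ 0.51812067 -0.05164227  0.2647961 ] [ 0.51632536 -0.052436    0.26479806]
```

View pics/w8.png

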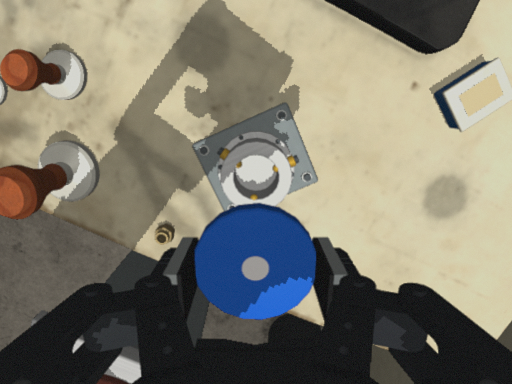

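The cover is held level at (255,262), and the housing is ahead at (257,175) directly under the tool. The offset is about 1 mm. I'll descend.

Emit:
carry_out:
  commands:
    - {"dp":[1,0,-20],"rot":[0,0,0],"jaw":-0.2}
    - {"dp":[0,0,-20],"rot":[0,0,0],"jaw":-0.2}
    - {"dp":[0,0,-20],"rot":[0,0,0],"jaw":-0.2}
    - {"dp":[0,0,-20],"rot":[0,0,0],"jaw":-0.2}
    - {"dp":[0,0,-20],"rot":[0,0,0],"jaw":-0.2}
    - {"dp":[0,0,-15],"rot":[0,0,0],"jaw":-0.2}
    - {"dp":[0,0,-10],"rot":[0,0,0],"jaw":-0.2}
    - {"dp":[0,0,-8],"rot":[0,0,0],"jaw":-0.2}

```text
clock: 8.52
tool_pos: [0.5185, -0.052, 0.112]
orientation: [0.0, 0.976, 0.216, 0.0]
contact_force: [-0.1, -0.4, -0.5]
grip_width: 0.0533
grasp_force: 42.3
```

Emit:
carry_out:
  commands:
    - {"dp":[0,0,-4],"rot":[0,0,0],"jaw":-0.2}
    - {"dp":[0,0,-4],"rot":[0,0,0],"jaw":-0.2}
    - {"dp":[0,0,0],"rot":[0,0,0],"jaw":-0.2}

```text
clock: 8.9
tool_pos: [0.5183, -0.0518, 0.1042]
orientation: [-0.0, 0.976, 0.216, -0.0]
contact_force: [0.7, 0.1, 0.0]
grip_width: 0.0528
grasp_force: 42.3
```

```bash
python3 - <<'E'
from h import *
s=snap('side','side3')
P=cloud(s);m=(P[...,2]>.081)&(P[...,2]<.09)&(abs(P[...,0]-.518)<.05)&(abs(P[...,1]+.053)<.05)
cv2.imwrite('pics/s3.png',cv2.resize(s['frame'][150:240,220:320,::-1],None,fx=6,fy=6,interpolation=3)); print(arm.observe()['tool_pos'],arm.observe()['contact_force'])
E
```

```text
[ 0.51847461 -0.05184758  0.1043991 ] [-0.61738544  0.03114058 -1.26189028]
```

View pics/s3.png

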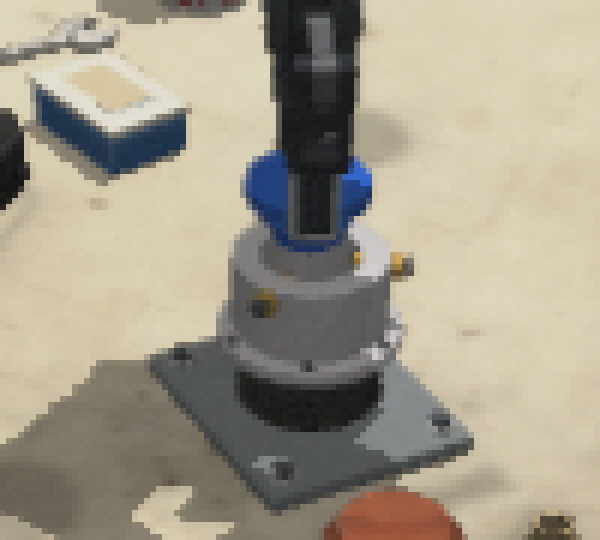

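The cover (308,195 in the crop) is centred over the bore with the finger tips well clear of the housing top. I'll lower slowly.

Emit:
carry_out:
  commands:
    - {"dp":[0,0,-4],"rot":[0,0,0],"jaw":-0.2}
    - {"dp":[0,0,-4],"rot":[0,0,0],"jaw":-0.2}
    - {"dp":[0,0,-3],"rot":[0,0,0],"jaw":-0.2}
    - {"dp":[0,0,-3],"rot":[0,0,0],"jaw":-0.2}
    - {"dp":[0,0,-2],"rot":[0,0,0],"jaw":-0.2}
    - {"dp":[0,0,0],"rot":[0,0,0],"jaw":-0.2}

```text
clock: 9.7
tool_pos: [0.5181, -0.052, 0.088]
orientation: [0.0, 0.976, 0.216, -0.0]
contact_force: [-0.5, -1.0, -2.1]
grip_width: 0.0534
grasp_force: 42.3
```

Emit:
carry_out:
  commands:
    - {"dp":[0,0,-1],"rot":[0,0,0],"jaw":-0.2}
    - {"dp":[0,0,-1],"rot":[0,0,0],"jaw":-0.2}
    - {"dp":[0,0,0],"rot":[0,0,0],"jaw":-0.2}

```text
clock: 10.07
tool_pos: [0.5186, -0.0522, 0.0865]
orientation: [0.0, 0.976, 0.216, 0.0]
contact_force: [0.1, -2.6, 1.3]
grip_width: 0.0536
grasp_force: 42.3
```

Emit:
carry_out:
  commands:
    - {"dp":[0,0,-1],"rot":[0,0,0],"jaw":-0.2}
    - {"dp":[0,0,-1],"rot":[0,0,0],"jaw":-0.2}
    - {"dp":[0,0,0],"rot":[0,0,0],"jaw":-0.2}

```text
clock: 10.45
tool_pos: [0.5186, -0.0522, 0.0845]
orientation: [0.0, 0.976, 0.216, 0.0]
contact_force: [-0.2, -2.5, 1.6]
grip_width: 0.0535
grasp_force: 42.5
```

```bash
python3 hs.py w10|head -2; python3 cg.py w11|head -2; python3 - <<'E'
from station import arm
print(arm.observe()['contact_force'],arm.observe()['torque'])
E
```

```text
[ 0.5186 -0.0522  0.0845]
wrist (np.float64(-0.9291299706928791), array([ 0.5208, -0.0515])) 3369 0.08365023281236533 in tool [2.2461446  0.28583833 0.86294456]
[ 0.5186 -0.0522  0.0845] 0.053070694113489525 [ 0.39054752 -3.2447053   2.79091043]
cover top in tool: centre (-0.691449761390686, -0.5898270010948181) 28.183124542236328 z -19.929151560109535 tilt deg [ 0.24481273 -0.01663277] world [ 0.51974163 -0.05121153  0.1044335 ] [ 0.51774927 -0.05191576  0.10443506]
[-0.92741049 -3.18595793  2.60254591] [-0.56264086  0.12528199  0.00179545]
```

Emit:
carry_out:
  commands:
    - {"dp":[0,-1,0],"rot":[0,0,0],"jaw":-0.2}
    - {"dp":[0,-0.5,0],"rot":[0,0,0],"jaw":-0.2}
    - {"dp":[0,0,0],"rot":[0,0,0],"jaw":-0.2}

```text
clock: 10.92
tool_pos: [0.5183, -0.0529, 0.0842]
orientation: [-0.0, 0.976, 0.216, 0.0]
contact_force: [0.2, -0.7, 2.6]
grip_width: 0.053
grasp_force: 42.5
```

Emit:
carry_out:
  commands:
    - {"dp":[0,0,0],"rot":[0,0,0],"jaw":0.4}
    - {"dp":[0,0,0],"rot":[0,0,0],"jaw":0.5}
    - {"dp":[0,0,0],"rot":[0,0,0],"jaw":0.6}
    - {"dp":[0,0,0],"rot":[0,0,0],"jaw":0.6}
    - {"dp":[0,0,6],"rot":[0,0,0],"jaw":0.6}
    - {"dp":[0,0,20],"rot":[0,0,0],"jaw":0.6}
    - {"dp":[0,0,40],"rot":[0,0,0],"jaw":0.6}
    - {"dp":[0,0,50],"rot":[0,0,0],"jaw":0.6}

```text
clock: 11.92
tool_pos: [0.5173, -0.0531, 0.2005]
orientation: [-0.001, 0.976, 0.216, -0.001]
contact_force: [0.5, 0.3, 0.7]
grip_width: 0.0684
grasp_force: 0.0
```

Emit:
carry_out:
  commands:
    - {"dp":[0,0,40],"rot":[0,0,0],"jaw":0.6}
    - {"dp":[0,0,0],"rot":[0,0,0],"jaw":0.6}
    - {"dp":[0,0,0],"rot":[0,0,0],"jaw":0.6}

```text
clock: 12.3
tool_pos: [0.5178, -0.0532, 0.2398]
orientation: [-0.0, 0.976, 0.216, -0.0]
contact_force: [0.4, -1.3, 0.1]
grip_width: 0.0681
grasp_force: 0.0
```

```bash
cat > cv.py <<'E'
from h import *
import sys
s=snap('wrist',sys.argv[1]);o=s['obs'];P=cloud(s);f=s['frame'].astype(int)
m=(f[...,2]>f[...,0]+40)&(abs(P[...,0]-.518)<.04)&(abs(P[...,1]+.053)<.04)&(P[...,2]>.08)
z=np.median(P[m][:,2]);g=m&(abs(P[...,2]-z)<.004);k=P[g]
c,r=cv2.minEnclosingCircle((k[:,:2]*1000).astype(np.float32));co=np.linalg.lstsq(np.c_[k[:,:2],np.ones(len(k))],k[:,2],rcond=None)[0]
print(np.round(o['tool_pos'],4),'cover top',c,r,z,'tilt',np.degrees(co[:2]))
h=(abs(P[...,0]-c[0]/1e3)<.05)&(abs(P[...,1]-c[1]/1e3)<.05)&(P[...,2]>.076)&(P[...,2]<z-.004)&(f.max(2)-f.min(2)<40)
d=np.linalg.norm(P[...,:2]-np.array(c)/1e3,axis=2);h&=(d<.0345)&(d>.03)
if h.sum()>20: print('housing top',h.sum(),np.median(P[h][:,2]))
E
python3 cv.py w12; python3 - <<'E'
from h import *
s=snap('top','top1');P=cloud(s);f=s['frame'].astype(int)
R=s['frame'];m=(f[...,0]>f[...,2]+60)&(abs(P[...,0]-.52)<.03)&(abs(P[...,1]-.197)<.03)&(P[...,2]>.08);print('tamper',P[m].mean(0),m.sum())
E
```

```text
[ 0.5178 -0.0532  0.2398] cover top (515.8265991210938, -53.467647552490234) 27.805217742919922 0.10496943232349698 tilt [4.99356158 1.86826869]
housing top 717 0.08563182037236328
tamper [0.51762734 0.19715428 0.08941487] 117
```

```bash
cat > tilt.py <<'E'
from h import *
import sys
for tag in sys.argv[1:]:
    s=load(tag);P=cloud(s);f=s['frame'].astype(int)
    m=(f[...,2]>f[...,0]+40)&(abs(P[...,0]-.518)<.04)&(abs(P[...,1]+.053)<.04)&(P[...,2]>.07)
    k=P[m]
    for it in range(8):
        A=np.c_[k[:,:2]-[.518,-.053],np.ones(len(k))];co=np.linalg.lstsq(A,k[:,2],rcond=None)[0];r=k[:,2]-A@co
        k=k[abs(r)<max(2.2*r.std(),.0008)]
    c,rad=cv2.minEnclosingCircle((k[:,:2]*1000).astype(np.float32))
    print(tag,len(k),m.sum(),'tilt',np.degrees(co[:2]),'z0',co[2],'rms',r.std(),c,rad)
E
python3 tilt.py w12 top1
```

```text
w12 2429 2668 tilt [5.6032061  1.95970107] z0 0.1051490878993833 rms 0.0005735133581355553 (515.6444702148438, -53.573848724365234) 27.645109176635742
top1 0 0 tilt [0. 0.] z0 0.0 rms nan (0.0, 0.0) 0.0
  ret = _var(a, axis=axis, dtype=dtype, out=out, ddof=ddof,
  arrmean = um.true_divide(arrmean, div, out=arrmean,
  ret = ret.dtype.type(ret / rcount)
```

The cover sits loosely in the mouth (seat about 10.4 mm above it), tilted about 6°, which the flat foot should level. Next is the tamper.

Emit:
carry_out:
  commands:
    - {"dp":[0,20,0],"rot":[0,0,0],"jaw":1}
    - {"dp":[0,35,0],"rot":[0,0,0],"jaw":1}
    - {"dp":[0,35,0],"rot":[0,0,0],"jaw":1}
    - {"dp":[0,35,0],"rot":[0,0,0],"jaw":1}
    - {"dp":[0,35,0],"rot":[0,0,0],"jaw":1}
    - {"dp":[0,35,0],"rot":[0,0,0],"jaw":1}
    - {"dp":[0,35,0],"rot":[0,0,0],"jaw":1}
    - {"dp":[0,20,0],"rot":[0,0,0],"jaw":1}

```text
clock: 13.4
tool_pos: [0.5171, 0.1978, 0.2383]
orientation: [0.0, 0.976, 0.216, -0.002]
contact_force: [-0.8, -0.3, -0.6]
grip_width: 0.0853
grasp_force: 0.0
```

Emit:
carry_out:
  commands:
    - {"dp":[0,0,0],"rot":[0,0,0],"jaw":1}
    - {"dp":[0,0,0],"rot":[0,0,0],"jaw":1}

```text
clock: 13.65
tool_pos: [0.5181, 0.1957, 0.2396]
orientation: [0.0, 0.977, 0.215, -0.001]
contact_force: [-0.1, 0.8, 0.5]
grip_width: 0.0854
grasp_force: 0.0
```

```bash
cat > tm.py <<'E'
from h import *
import sys
s=snap('wrist',sys.argv[1]);o=s['obs'];P=cloud(s);f=s['frame'].astype(int);R=Rq(o['orientation'])
print(np.round(o['tool_pos'],4),np.round(o['q'],2),o['grip_width'])
n=(abs(P[...,0]-.518)<.05)&(abs(P[...,1]-.197)<.05)
h=n&(f[...,0]>f[...,2]+50)&(P[...,2]>.07)&(P[...,2]<.1)
q=P[h];c,r=cv2.minEnclosingCircle((q[:,:2]*1000).astype(np.float32));print('head',c,r,q[:,2].max(),'in tool',(np.r_[np.array(c)/1e3,.08]-o['tool_pos'])@R*1000)
t=n&(P[...,2]>.004)&(P[...,2]<.02)
q=P[t];c,r=cv2.minEnclosingCircle((q[:,:2]*1000).astype(np.float32));print('foot',c,r,np.median(q[:,2]))
E
python3 tm.py w13
```

```text
[0.5181 0.1957 0.2396] [ 0.23  0.06  1.77 -0.    1.32  1.37] 0.08535090189224454
head (518.359130859375, 201.26956176757812) 18.60848617553711 0.09385224435400003 in tool [  2.75466906  -5.03392389 159.621405  ]
foot (516.86669921875, 199.99984741210938) 28.666061401367188 0.012081025613638718
```

Emit:
carry_out:
  commands:
    - {"dp":[-1,4.5,-20],"rot":[0,0,0],"jaw":1}
    - {"dp":[0,0,-30],"rot":[0,0,0],"jaw":1}
    - {"dp":[0,0,-30],"rot":[0,0,0],"jaw":1}
    - {"dp":[0,0,-25],"rot":[0,0,0],"jaw":1}
    - {"dp":[0,0,-20],"rot":[0,0,0],"jaw":1}
    - {"dp":[0,0,-15],"rot":[0,0,0],"jaw":1}
    - {"dp":[0,0,0],"rot":[0,0,0],"jaw":1}
    - {"dp":[0,0,0],"rot":[0,0,0],"jaw":1}

```text
clock: 14.7
tool_pos: [0.5179, 0.2012, 0.1007]
orientation: [-0.0, 0.976, 0.216, 0.001]
contact_force: [0.7, 0.4, 0.9]
grip_width: 0.0854
grasp_force: 0.0
```

```bash
python3 tm.py w14
```

```text
[0.5179 0.2012 0.1007] [0.24 0.21 1.87 0.   1.05 1.38] 0.08536865403454846
head (517.6468505859375, 200.29444885253906) 19.292465209960938 0.09411290239306652 in tool [-0.59533722  0.6938283  20.74745951]
foot (516.5922241210938, 199.90200805664062) 28.894256591796875 0.012357928215499886
```

Emit:
carry_out:
  commands:
    - {"dp":[-0.5,-1,-14],"rot":[0,0,0],"jaw":1}
    - {"dp":[0,0,-15],"rot":[0,0,0],"jaw":1}
    - {"dp":[0,0,-10],"rot":[0,0,0],"jaw":1}
    - {"dp":[0,0,-9],"rot":[0,0,0],"jaw":1}
    - {"dp":[0,0,0],"rot":[0,0,0],"jaw":0.5}
    - {"dp":[0,0,0],"rot":[0,0,0],"jaw":0.2}
    - {"dp":[0,0,0],"rot":[0,0,0],"jaw":-0.1}
    - {"dp":[0,0,0],"rot":[0,0,0],"jaw":-0.5}
  squeeze: 60

```text
clock: 15.75
tool_pos: [0.5176, 0.2, 0.0532]
orientation: [0.0, 0.976, 0.216, 0.001]
contact_force: [-1.1, -1.4, 2.9]
grip_width: 0.0367
grasp_force: 59.6
```

Emit:
carry_out:
  commands:
    - {"dp":[0,0,0],"rot":[0,0,0],"jaw":-0.6}
    - {"dp":[0,0,0],"rot":[0,0,0],"jaw":-0.6}
    - {"dp":[0,0,0],"rot":[0,0,0],"jaw":-0.6}
  squeeze: 100

```text
clock: 16.12
tool_pos: [0.5177, 0.2, 0.0533]
orientation: [0.0, 0.976, 0.216, 0.001]
contact_force: [-0.5, -3.1, 5.0]
grip_width: 0.0359
grasp_force: 99.0
```

```bash
python3 tm.py w15
```

```text
[0.5177 0.2    0.0533] [ 0.24  0.28  1.89 -0.    0.96  1.38] 0.03587435198551106
head (517.8525390625, 200.35903930664062) 19.3468074798584 0.09405600543496859 in tool [  0.35853582  -0.23306914 -26.6674489 ]
foot (517.3653564453125, 200.00184631347656) 28.6947078704834 0.01254615638257267
```

Emit:
carry_out:
  commands:
    - {"dp":[0,0,4],"rot":[0,0,0],"jaw":-0.6}
    - {"dp":[0,0,10],"rot":[0,0,0],"jaw":-0.6}
    - {"dp":[0,0,20],"rot":[0,0,0],"jaw":-0.6}
    - {"dp":[0,0,25],"rot":[0,0,0],"jaw":-0.6}
    - {"dp":[0,0,30],"rot":[0,0,0],"jaw":-0.6}
    - {"dp":[0,0,30],"rot":[0,0,0],"jaw":-0.6}
    - {"dp":[0,0,20],"rot":[0,0,0],"jaw":-0.6}
    - {"dp":[0,0,10],"rot":[0,0,0],"jaw":-0.6}

```text
clock: 17.18
tool_pos: [0.517, 0.2005, 0.2025]
orientation: [-0.0, 0.976, 0.216, 0.001]
contact_force: [0.7, 0.9, -3.4]
grip_width: 0.0357
grasp_force: 100.2
```

Emit:
carry_out:
  commands:
    - {"dp":[0,-15,0],"rot":[0,0,0],"jaw":-0.6}
    - {"dp":[0,-30,0],"rot":[0,0,0],"jaw":-0.6}
    - {"dp":[0,-40,0],"rot":[0,0,0],"jaw":-0.6}
    - {"dp":[0,-45,0],"rot":[0,0,0],"jaw":-0.6}
    - {"dp":[0,-45,0],"rot":[0,0,0],"jaw":-0.6}
    - {"dp":[0,-40,0],"rot":[0,0,0],"jaw":-0.6}
    - {"dp":[0,-25,0],"rot":[0,0,0],"jaw":-0.6}
    - {"dp":[0,-13,0],"rot":[0,0,0],"jaw":-0.6}

```text
clock: 18.18
tool_pos: [0.5153, -0.0546, 0.1996]
orientation: [-0.001, 0.977, 0.215, -0.001]
contact_force: [-0.8, 0.2, -3.1]
grip_width: 0.036
grasp_force: 100.4
```

Emit:
carry_out:
  commands:
    - {"dp":[0,0,0],"rot":[0,0,0],"jaw":-0.6}
    - {"dp":[0,0,0],"rot":[0,0,0],"jaw":-0.6}

```text
clock: 18.42
tool_pos: [0.5164, -0.0521, 0.2007]
orientation: [-0.001, 0.976, 0.216, -0.0]
contact_force: [-0.9, 0.0, -3.8]
grip_width: 0.0356
grasp_force: 100.4
```

```bash
cat > ft.py <<'E'
from h import *
import sys
s=snap('side',sys.argv[1]);o=s['obs'];P=cloud(s);f=s['frame'].astype(int)
print(np.round(o['tool_pos'],4),o['grip_width'],np.round(o['contact_force'],1),np.round(o['torque'],2))
z=o['tool_pos'][2]-.0533
m=(P[...,2]>z+.002)&(P[...,2]<z+.022)&(np.linalg.norm(P[...,:2]-[.518,-.053],axis=2)<.045)&(f.max(2)-f.min(2)<45)
q=P[m]
if len(q)>10: print('foot',len(q),q.min(0),q.max(0))
b=(f[...,2]>f[...,0]+50)&(np.linalg.norm(P[...,:2]-[.518,-.053],axis=2)<.045);print('blue',b.sum(),P[b].min(0) if b.any() else 0,P[b].max(0) if b.any() else 0)
h=(f[...,0]>f[...,2]+40)&(P[...,2]>z+.02)&(np.linalg.norm(P[...,:2]-[.518,-.053],axis=2)<.045)
q=P[h]
for lo in np.arange(.025,.09,.015):
  k=q[(q[:,2]>z+lo)&(q[:,2]<z+lo+.015)]
  if len(k)>4: print('handle',round(lo,3),len(k),(k.min(0)+k.max(0))/2)
v,u=np.where(m|b|h)
cv2.imwrite(f'pics/{sys.argv[1]}c.png',cv2.resize(s['frame'][max(0,v.min()-20):v.max()+45,u.min()-30:u.max()+30,::-1],None,fx=5,fy=5,interpolation=3))
E
python3 ft.py s5; python3 tilt.py s5
```

```text
[ 0.5164 -0.0521  0.2007] 0.0355699620214737 [-0.9  0.  -3.8] [-0.04  0.02  0.02]
foot 229 [ 0.48726015 -0.07752881  0.14946195] [ 0.54625638 -0.02142872  0.16912687]
blue 236 [ 0.48810065 -0.08182149  0.0825213 ] [ 0.53983876 -0.02444079  0.10818568]
handle 0.025 25 [ 0.51259384 -0.04306716  0.18019141]
handle 0.07 10 [ 0.51284954 -0.04250814  0.22841712]
handle 0.085 6 [ 0.52489702 -0.03941143  0.23526032]
s5 180 248 tilt [5.72280251 1.34567628] z0 0.10349603760917493 rms 0.0010301837939480914 (515.8829345703125, -53.49586868286133) 30.161020278930664
```

Emit:
carry_out:
  commands:
    - {"dp":[-1.5,-1,-8],"rot":[0,0,0],"jaw":-0.6}
    - {"dp":[0,0,-8],"rot":[0,0,0],"jaw":-0.6}
    - {"dp":[0,0,-6],"rot":[0,0,0],"jaw":-0.6}
    - {"dp":[0,0,-5],"rot":[0,0,0],"jaw":-0.6}
    - {"dp":[0,0,-4],"rot":[0,0,0],"jaw":-0.6}
    - {"dp":[0,0,-2],"rot":[0,0,0],"jaw":-0.6}
    - {"dp":[0,0,0],"rot":[0,0,0],"jaw":-0.6}

```text
clock: 19.35
tool_pos: [0.5153, -0.0539, 0.1682]
orientation: [-0.0, 0.976, 0.216, -0.0]
contact_force: [0.0, -0.4, -3.5]
grip_width: 0.0358
grasp_force: 100.4
```

```bash
python3 ft.py s6
```

```text
[ 0.5153 -0.0539  0.1682] 0.0358268859261379 [ 0.  -0.4 -3.5] [-0.05 -0.02 -0.03]
foot 223 [ 0.48563245 -0.08285919  0.1169839 ] [ 0.54331142 -0.02372512  0.13666566]
blue 135 [ 0.4884127  -0.06618479  0.08358802] [ 0.53823999 -0.02438193  0.10787985]
handle 0.025 24 [ 0.51140955 -0.04559413  0.14697316]
handle 0.07 13 [ 0.51220439 -0.0443586   0.19454907]
```

View pics/s6c.png

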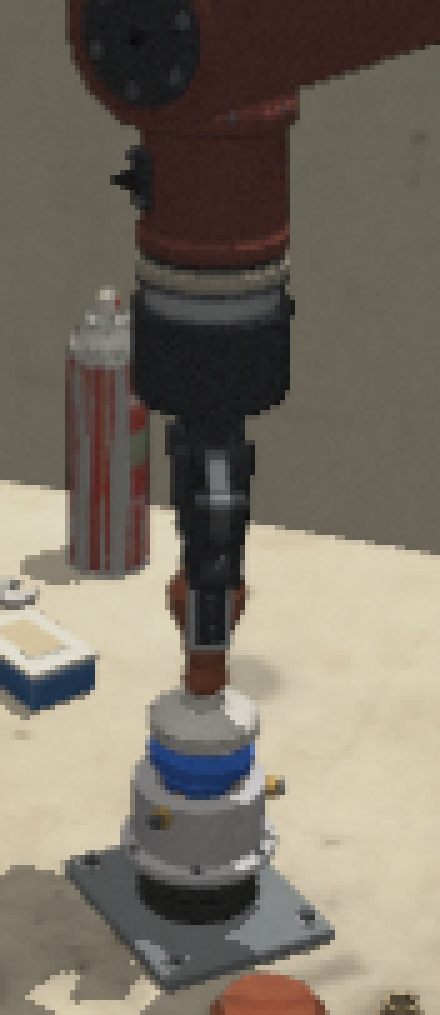

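The upright tamper foot (203,720 in the crop) is centred just above the cover (203,765) in the housing. I'll press slowly.

Emit:
carry_out:
  commands:
    - {"dp":[0,0,-2],"rot":[0,0,0],"jaw":-0.6}
    - {"dp":[0,0,-2],"rot":[0,0,0],"jaw":-0.6}
    - {"dp":[0,0,-2],"rot":[0,0,0],"jaw":-0.6}
    - {"dp":[0,0,-1],"rot":[0,0,0],"jaw":-0.6}
    - {"dp":[0,0,-1],"rot":[0,0,0],"jaw":-0.6}
    - {"dp":[0,0,-1],"rot":[0,0,0],"jaw":-0.6}

```text
clock: 20.15
tool_pos: [0.5155, -0.0538, 0.1593]
orientation: [0.0, 0.976, 0.216, 0.0]
contact_force: [0.5, -0.7, -3.5]
grip_width: 0.0359
grasp_force: 100.5
```

Emit:
carry_out:
  commands:
    - {"dp":[0,0,-1],"rot":[0,0,0],"jaw":-0.6}
    - {"dp":[0,0,-1],"rot":[0,0,0],"jaw":-0.6}
    - {"dp":[0,0,-1],"rot":[0,0,0],"jaw":-0.6}
    - {"dp":[0,0,-1],"rot":[0,0,0],"jaw":-0.6}

```text
clock: 20.65
tool_pos: [0.5157, -0.0539, 0.1557]
orientation: [0.0, 0.976, 0.216, 0.0]
contact_force: [-0.6, 0.6, 0.1]
grip_width: 0.0362
grasp_force: 100.8
```

```bash
cat > pr.py <<'E'
from h import *
import sys
s=snap('wrist',sys.argv[1]);o=s['obs'];P=cloud(s);f=s['frame'].astype(int)
print(np.round(o['tool_pos'],4),np.round(o['contact_force'],1),np.round(o['torque'],2))
c=np.array([.5172,-.0531]);d=np.linalg.norm(P[...,:2]-c,axis=2);fz=o['tool_pos'][2]-.0533
h=(d<.035)&(d>.0305)&(P[...,2]>.05)&(P[...,2]<fz-.004)&(f.max(2)-f.min(2)<45)
print('foot bottom(reckoned)',round(fz,4),'housing top',h.sum(),np.median(P[h][:,2]) if h.sum() else None,'-> seat gap mm',(fz-.009-np.median(P[h][:,2]))*1e3 if h.sum() else None)
t=(d<.027)&(P[...,2]>fz+.004)&(P[...,2]<fz+.02)&(f.max(2)-f.min(2)<45); k=P[t]
if len(k)>50: print('foot top',len(k),np.median(k[:,2]))
E
python3 pr.py w20
```

```text
[ 0.5157 -0.0539  0.1557] [-0.6  0.6  0.1] [ 0.1  -0.    0.01]
foot bottom(reckoned) 0.1024 housing top 1282 0.08277633649288438 -> seat gap mm 10.594315572567513
foot top 3700 0.11505940912759507
```

Emit:
carry_out:
  commands:
    - {"dp":[0,0,-1.5],"rot":[0,0,0],"jaw":-0.6}
    - {"dp":[0,0,-1.5],"rot":[0,0,0],"jaw":-0.6}
    - {"dp":[0,0,-1.5],"rot":[0,0,0],"jaw":-0.6}
    - {"dp":[0,0,-1.5],"rot":[0,0,0],"jaw":-0.6}

```text
clock: 21.2
tool_pos: [0.5159, -0.0539, 0.1499]
orientation: [0.0, 0.976, 0.216, 0.001]
contact_force: [-1.4, 0.9, 6.8]
grip_width: 0.0358
grasp_force: 101.3
```

Emit:
carry_out:
  commands:
    - {"dp":[0,0,-1.5],"rot":[0,0,0],"jaw":-0.6}
    - {"dp":[0,0,-1.5],"rot":[0,0,0],"jaw":-0.6}
    - {"dp":[0,0,-1.5],"rot":[0,0,0],"jaw":-0.6}
    - {"dp":[0,0,0],"rot":[0,0,0],"jaw":-0.6}

```text
clock: 21.7
tool_pos: [0.5162, -0.0539, 0.1463]
orientation: [0.0, 0.976, 0.216, 0.001]
contact_force: [-1.5, 1.9, 8.5]
grip_width: 0.0356
grasp_force: 101.5
```

```bash
python3 pr.py w21
```

```text
[ 0.5162 -0.0539  0.1463] [-1.5  1.9  8.5] [ 0.35  0.27 -0.02]
foot bottom(reckoned) 0.093 housing top 1199 0.07407847865336153 -> seat gap mm 9.872058513626575
foot top 3673 0.10565553636584121
```

Emit:
carry_out:
  commands:
    - {"dp":[0,0,-1.2],"rot":[0,0,0],"jaw":-0.6}
    - {"dp":[0,0,-1.2],"rot":[0,0,0],"jaw":-0.6}
    - {"dp":[0,0,-1.2],"rot":[0,0,0],"jaw":-0.6}

```text
clock: 22.12
tool_pos: [0.5167, -0.0539, 0.1433]
orientation: [0.0, 0.976, 0.216, 0.001]
contact_force: [-1.4, 2.9, 12.1]
grip_width: 0.036
grasp_force: 101.7
```

Emit:
carry_out:
  commands:
    - {"dp":[0,0,-1.2],"rot":[0,0,0],"jaw":-0.6}
    - {"dp":[0,0,-1.2],"rot":[0,0,0],"jaw":-0.6}
    - {"dp":[0,0,0],"rot":[0,0,0],"jaw":-0.6}

```text
clock: 22.5
tool_pos: [0.517, -0.0539, 0.1415]
orientation: [0.0, 0.976, 0.216, 0.002]
contact_force: [-2.1, 2.3, 13.0]
grip_width: 0.0356
grasp_force: 101.8
```

```bash
python3 pr.py w22
```

```text
[ 0.517  -0.0539  0.1415] [-2.1  2.3 13. ] [ 0.52  0.5  -0.01]
foot bottom(reckoned) 0.0882 housing top 1176 0.06995939499597972 -> seat gap mm 9.198861984334062
foot top 3602 0.10084999583714721
```

```bash
cat > ftilt.py <<'E'
from h import *
import sys
for tag in sys.argv[1:]:
    s=load(tag);o=s['obs'];P=cloud(s);f=s['frame'].astype(int);fz=o['tool_pos'][2]-.0533
    d=np.linalg.norm(P[...,:2]-o['tool_pos'][:2],axis=2)
    def pl(k,n):
        if len(k)<50: print(n,len(k));return
        for i in range(6):
            A=np.c_[k[:,:2]-o['tool_pos'][:2],np.ones(len(k))];co=np.linalg.lstsq(A,k[:,2],rcond=None)[0];r=k[:,2]-A@co;k=k[abs(r)<max(2*r.std(),.0006)]
        c,rr=cv2.minEnclosingCircle((k[:,:2]*1000).astype(np.float32))
        print(tag,n,len(k),'tilt',np.round(np.degrees(co[:2]),2),'z0',np.round(co[2],4),'rms',round(r.std(),5),np.round(c,1),round(rr,1))
    g=f.max(2)-f.min(2)<45
    pl(P[(d<.0285)&(d>.012)&(P[...,2]>fz+.006)&(P[...,2]<fz+.018)&g],'foot')
    pl(P[(d<.036)&(d>.0305)&(P[...,2]>.05)&(P[...,2]<fz-.005)&g],'housing')
    b=(f[...,2]>f[...,0]+40)&(d<.04)&(P[...,2]>.05)
    k=P[b]
    if len(k):
        a=np.degrees(np.arctan2(k[:,1]+.0535,k[:,0]-.5172))
        for lo in range(-90,180,30):
            q=k[(a>lo)&(a<lo+30)]
            if len(q)>20: print('  rim az',lo,len(q),'z',np.round(np.percentile(q[:,2],[3,97])-fz,4))
E
python3 ftilt.py w15 w20 w21 w22
```

```text
w15 foot 3157 tilt [-2.87 -1.34] z0 0.013 rms 0.00142 [518.1 200.3] 27.9
housing 0
w20 foot 3149 tilt [-2.44 -1.31] z0 0.1154 rms 0.0014 [516.6 -53.4] 27.8
w20 housing 1022 tilt [ 0.01 -0.02] z0 0.0832 rms 0.00067 [516.9 -53. ] 35.0
  rim az 0 40 z [-0.0077 -0.0003]
  rim az 30 34 z [-0.0061  0.    ]
w21 foot 3180 tilt [-2.62 -1.35] z0 0.1059 rms 0.00142 [516.4 -53.6] 28.2
w21 housing 955 tilt [-0.21 -0.01] z0 0.0745 rms 0.00062 [517.3 -52.9] 35.0
  rim az 0 44 z [-0.007  -0.0006]
  rim az 30 34 z [-0.0063 -0.0002]
w22 foot 3088 tilt [-2.99 -1.3 ] z0 0.1012 rms 0.00137 [516.8 -53.7] 28.2
w22 housing 883 tilt [-0.07 -0.08] z0 0.0703 rms 0.00063 [516.6 -53.2] 35.0
  rim az 0 38 z [-0.0081 -0.0012]
  rim az 30 35 z [-0.0073 -0.0005]
```

Emit:
carry_out:
  commands:
    - {"dp":[-0.5,0.5,-0.5],"rot":[0,0,0],"jaw":-0.6}
    - {"dp":[-0.5,0.5,-0.5],"rot":[0,0,0],"jaw":-0.6}
    - {"dp":[0,0,-0.5],"rot":[0,0,0],"jaw":-0.6}

```text
clock: 22.92
tool_pos: [0.5168, -0.0535, 0.1393]
orientation: [0.001, 0.976, 0.216, 0.003]
contact_force: [3.2, 0.9, 7.1]
grip_width: 0.0354
grasp_force: 101.4
```

Emit:
carry_out:
  commands:
    - {"dp":[0,0,-1],"rot":[0,0,0],"jaw":-0.6}
    - {"dp":[0,0,-0.5],"rot":[0,0,0],"jaw":-0.6}

```text
clock: 23.18
tool_pos: [0.5169, -0.0536, 0.1378]
orientation: [0.001, 0.976, 0.216, 0.003]
contact_force: [1.0, -0.6, 7.2]
grip_width: 0.0361
grasp_force: 101.5
```

```bash
python3 pr.py w23
```

```text
[ 0.5169 -0.0536  0.1378] [ 1.  -0.6  7.2] [ 0.12 -0.15 -0.05]
foot bottom(reckoned) 0.0845 housing top 1383 0.0747266971643237 -> seat gap mm 0.8168523952662432
foot top 3504 0.09737232126305909
```

It snapped: the force dropped and the gap went from 9 to under 1 mm. I'll press a bit further to be sure it is home.

Emit:
carry_out:
  commands:
    - {"dp":[0,0,-1.2],"rot":[0,0,0],"jaw":-0.6}
    - {"dp":[0,0,-1.2],"rot":[0,0,0],"jaw":-0.6}
    - {"dp":[0,0,-1.2],"rot":[0,0,0],"jaw":-0.6}
    - {"dp":[0,0,-1.2],"rot":[0,0,0],"jaw":-0.6}
    - {"dp":[0,0,-0.6],"rot":[0,0,0],"jaw":-0.6}
    - {"dp":[0,0,0],"rot":[0,0,0],"jaw":-0.6}

```text
clock: 23.98
tool_pos: [0.5171, -0.0536, 0.1334]
orientation: [0.001, 0.976, 0.216, 0.003]
contact_force: [-0.2, 0.5, 12.2]
grip_width: 0.0354
grasp_force: 101.8
```

```bash
python3 pr.py w24; python3 ftilt.py w23 w24
```

```text
[ 0.5171 -0.0536  0.1334] [-0.2  0.5 12.2] [0.31 0.16 0.02]
foot bottom(reckoned) 0.0801 housing top 1318 0.07044044245018037 -> seat gap mm 0.6580225385735688
foot top 3494 0.09292691183119563
w23 foot 3115 tilt [-2.66 -1.36] z0 0.0976 rms 0.00138 [517.6 -53.1] 27.7
w23 housing 1004 tilt [-0.22 -0.1 ] z0 0.0751 rms 0.00066 [516.5 -53.3] 35.1
  rim az -30 21 z [-0.0082 -0.0004]
  rim az 0 65 z [-0.0071  0.0003]
  rim az 30 61 z [-0.006   0.0004]
w24 foot 3146 tilt [-2.64 -1.38] z0 0.0931 rms 0.0014 [518.  -53.1] 27.8
w24 housing 968 tilt [-0.06 -0.01] z0 0.0707 rms 0.00063 [516.8 -53.3] 35.1
  rim az -30 23 z [-0.0082 -0.0002]
  rim az 0 64 z [-0.0077 -0.0002]
  rim az 30 61 z [-0.0065  0.0001]
```

Emit:
carry_out:
  commands:
    - {"dp":[0,0,3],"rot":[0,0,0],"jaw":-0.6}
    - {"dp":[0,0,4],"rot":[0,0,0],"jaw":-0.6}
    - {"dp":[0,0,4],"rot":[0,0,0],"jaw":-0.6}
    - {"dp":[0,0,4],"rot":[0,0,0],"jaw":-0.6}
    - {"dp":[0,0,4],"rot":[0,0,0],"jaw":-0.6}
    - {"dp":[0,0,4],"rot":[0,0,0],"jaw":-0.6}
    - {"dp":[0,0,8],"rot":[0,0,0],"jaw":-0.6}
    - {"dp":[0,0,15],"rot":[0,0,0],"jaw":-0.6}

```text
clock: 25.02
tool_pos: [0.5129, -0.0525, 0.1756]
orientation: [-0.001, 0.976, 0.216, -0.002]
contact_force: [0.2, -0.3, -3.7]
grip_width: 0.0359
grasp_force: 100.4
```

Emit:
carry_out:
  commands:
    - {"dp":[0,0,15],"rot":[0,0,0],"jaw":-0.6}
    - {"dp":[0,0,10],"rot":[0,0,0],"jaw":-0.6}
    - {"dp":[0,0,0],"rot":[0,0,0],"jaw":-0.6}
    - {"dp":[0,0,0],"rot":[0,0,0],"jaw":-0.6}

```text
clock: 25.52
tool_pos: [0.514, -0.0528, 0.201]
orientation: [-0.0, 0.976, 0.216, -0.0]
contact_force: [1.4, 1.2, -3.1]
grip_width: 0.0359
grasp_force: 100.4
```

```bash
python3 ft.py s7;python3 pr.py w25|head -1; python3 tilt.py s7; python3 ftilt.py w25; python3 - <<'E'
from h import *
P=cloud(load('w25'));d=np.linalg.norm(P[...,:2]-[.5172,-.0533],axis=2)
for lo,hi in((.031,.0345),(.022,.027)):
    m=(d>lo)&(d<hi)&(P[...,2]>.07)&(P[...,2]<.12);print(m.sum(),np.percentile(P[m][:,2],[5,50,95]) if m.any() else '')
E
```

```text
[ 0.514  -0.0528  0.201 ] 0.03588372787461228 [ 1.4  1.2 -3.1] [ 0.05 -0.04 -0.  ]
foot 229 [ 0.48426578 -0.07539619  0.14980464] [ 0.54044112 -0.02255251  0.16966461]
blue 209 [ 0.48956727 -0.07805794  0.08499955] [ 0.54260437 -0.0244656   0.09634624]
handle 0.025 28 [ 0.51072024 -0.04424513  0.1808428 ]
handle 0.07 11 [ 0.51084818 -0.04537316  0.22613073]
handle 0.085 5 [ 0.52214546 -0.04020118  0.23462096]
[ 0.5137 -0.0527  0.2006] [ 0.1  0.1 -3.9] [0.05 0.04 0.03]
s7 175 215 tilt [-0.09636053 -0.65185839] z0 0.09311355188955489 rms 0.0010334687929312834 (517.2937622070312, -51.83110046386719) 28.147640228271484
w25 foot 3163 tilt [-2.43 -1.34] z0 0.1602 rms 0.00142 [514.2 -52. ] 27.9
w25 housing 668 tilt [ 0.32 -0.04] z0 0.0856 rms 0.00051 [516.2 -52.9] 34.8
  rim az -60 137 z [-0.0588 -0.0511]
  rim az -30 224 z [-0.056  -0.0513]
  rim az 0 270 z [-0.0575 -0.0516]
  rim az 30 263 z [-0.0553 -0.0515]
  rim az 60 190 z [-0.0543 -0.0514]
  rim az 90 38 z [-0.0543 -0.0516]
654 [0.07496957 0.08534681 0.08670784]
527 [0.09357678 0.09471237 0.0958306 ]
```

The cover is home: flange top at 94.7 mm, level, with the housing back at 85.6 mm. I'll return the tamper.

Emit:
carry_out:
  commands:
    - {"dp":[0,15,0],"rot":[0,0,0],"jaw":-0.6}
    - {"dp":[0.5,30,0],"rot":[0,0,0],"jaw":-0.6}
    - {"dp":[1,40,0],"rot":[0,0,0],"jaw":-0.6}
    - {"dp":[1,45,0],"rot":[0,0,0],"jaw":-0.6}
    - {"dp":[1,45,0],"rot":[0,0,0],"jaw":-0.6}
    - {"dp":[0,40,0],"rot":[0,0,0],"jaw":-0.6}
    - {"dp":[0,25,0],"rot":[0,0,0],"jaw":-0.6}
    - {"dp":[0,13,0],"rot":[0,0,0],"jaw":-0.6}

```text
clock: 26.62
tool_pos: [0.517, 0.2022, 0.2008]
orientation: [-0.0, 0.976, 0.217, -0.0]
contact_force: [0.2, -0.1, -3.1]
grip_width: 0.0359
grasp_force: 100.5
```

Emit:
carry_out:
  commands:
    - {"dp":[0,0,-15],"rot":[0,0,0],"jaw":-0.6}
    - {"dp":[0,0,-25],"rot":[0,0,0],"jaw":-0.6}
    - {"dp":[0,0,-25],"rot":[0,0,0],"jaw":-0.6}
    - {"dp":[0,0,-25],"rot":[0,0,0],"jaw":-0.6}
    - {"dp":[0,0,-20],"rot":[0,0,0],"jaw":-0.6}
    - {"dp":[0,0,-15],"rot":[0,0,0],"jaw":-0.6}
    - {"dp":[0,0,-8],"rot":[0,0,0],"jaw":-0.6}
    - {"dp":[0,0,-4],"rot":[0,0,0],"jaw":-0.6}

```text
clock: 27.62
tool_pos: [0.5179, 0.1998, 0.064]
orientation: [0.0, 0.977, 0.215, -0.0]
contact_force: [0.7, -0.5, -3.4]
grip_width: 0.0356
grasp_force: 100.5
```

Emit:
carry_out:
  commands:
    - {"dp":[0,0,-3],"rot":[0,0,0],"jaw":-0.6}
    - {"dp":[0,0,-2],"rot":[0,0,0],"jaw":-0.6}
    - {"dp":[0,0,0],"rot":[0,0,0],"jaw":-0.6}

```text
clock: 28.0
tool_pos: [0.518, 0.2002, 0.0596]
orientation: [0.0, 0.976, 0.216, 0.0]
contact_force: [-0.6, -0.1, -3.2]
grip_width: 0.036
grasp_force: 100.5
```

Emit:
carry_out:
  commands:
    - {"dp":[0,0,-2],"rot":[0,0,0],"jaw":-0.6}
    - {"dp":[0,0,-2],"rot":[0,0,0],"jaw":-0.6}
    - {"dp":[0,0,-1.5],"rot":[0,0,0],"jaw":-0.6}
    - {"dp":[0,0,0],"rot":[0,0,0],"jaw":-0.6}

```text
clock: 28.5
tool_pos: [0.5176, 0.2001, 0.0536]
orientation: [0.0, 0.976, 0.216, -0.0]
contact_force: [0.7, -1.4, -2.4]
grip_width: 0.0358
grasp_force: 100.5
```

Emit:
carry_out:
  commands:
    - {"dp":[0,0,-0.7],"rot":[0,0,0],"jaw":-0.6}
    - {"dp":[0,0,0],"rot":[0,0,0],"jaw":-0.6}

```text
clock: 28.75
tool_pos: [0.518, 0.2002, 0.0534]
orientation: [0.0, 0.976, 0.216, 0.0]
contact_force: [0.3, -0.5, -1.9]
grip_width: 0.0356
grasp_force: 100.7
```

In contact with the bench; I'll release gently and rise.

Emit:
carry_out:
  commands:
    - {"dp":[0,0,-0.3],"rot":[0,0,0],"jaw":-0.6}
    - {"dp":[0,0,0],"rot":[0,0,0],"jaw":-0.6}
    - {"dp":[0,0,0],"rot":[0,0,0],"jaw":0.1}
    - {"dp":[0,0,0],"rot":[0,0,0],"jaw":0.5}
    - {"dp":[0,0,0],"rot":[0,0,0],"jaw":1}
    - {"dp":[0,0,0],"rot":[0,0,0],"jaw":1}
    - {"dp":[0,0,0],"rot":[0,0,0],"jaw":1}
  squeeze: 30

```text
clock: 29.62
tool_pos: [0.5178, 0.2002, 0.0528]
orientation: [-0.0, 0.976, 0.216, 0.0]
contact_force: [-0.0, -0.4, 0.1]
grip_width: 0.0854
grasp_force: 0.0
```

Emit:
carry_out:
  commands:
    - {"dp":[0,0,8],"rot":[0,0,0],"jaw":1}
    - {"dp":[0,0,15],"rot":[0,0,0],"jaw":1}
    - {"dp":[0,0,30],"rot":[0,0,0],"jaw":1}
    - {"dp":[0,0,40],"rot":[0,0,0],"jaw":1}
    - {"dp":[0,0,40],"rot":[0,0,0],"jaw":1}
    - {"dp":[0,0,40],"rot":[0,0,0],"jaw":1}
    - {"dp":[0,0,0],"rot":[0,0,0],"jaw":1}
    - {"dp":[0,0,0],"rot":[0,0,0],"jaw":1}

```text
clock: 30.62
tool_pos: [0.5176, 0.2001, 0.2262]
orientation: [0.0, 0.976, 0.216, 0.0]
contact_force: [-0.3, -0.1, 0.2]
grip_width: 0.0856
grasp_force: 0.0
```

```bash
python3 tm.py w30; python3 - <<'E'
from h import *
a=load('side0');b=snap('side','side9');P=cloud(b)
d=abs(a['frame'].astype(int)-b['frame']).sum(2)
A=cloud(a)
for n,(x,y) in dict(nut=(.386,.015)).items():
    for s,Q in((a,A),(b,P)):
        m=(np.linalg.norm(Q[...,:2]-[x,y],axis=2)<.03)&(Q[...,2]>.006);print(n,m.sum(),Q[m].mean(0))
for n,(u0,u1,v0,v1) in dict(tape=(165,192,236,256),box=(222,255,158,182)).items(): print(n,d[v0:v1,u0:u1].mean())
m=(np.linalg.norm(P[...,:2]-[.517,-.053],axis=2)<.026)&(P[...,2]>.07);print('cover',np.percentile(P[m][:,2],[50,95]))
E
```

```text
[0.5176 0.2001 0.2262] [ 0.24  0.07  1.78 -0.    1.29  1.38] 0.08557014900838959
head (517.9325561523438, 199.8430633544922) 19.492807388305664 0.09413683478306051 in tool [1.30499638e-01 3.56825118e-01 1.46225893e+02]
foot (517.3595581054688, 200.27569580078125) 28.70821189880371 0.0121718955432914
nut 75 [0.381605   0.01860436 0.01520284]
nut 77 [0.38139282 0.01893926 0.01545349]
tape 10.503703703703703
box 146.71212121212122
cover [0.09295079 0.09472507]
```

```bash
python3 - <<'E'
from h import *
a=load('top0');b=snap('top','top9')
d=abs(a['frame'].astype(int)-b['frame']).sum(2)
for n,(u0,u1,v0,v1) in dict(tape=(184,207,142,161),box=(316,350,126,162),nut=(237,250,249,264),tamper=(166,192,198,222)).items(): print(n,d[v0:v1,u0:u1].mean())
E
```

```text
tape 39.693363844393595
box 40.697712418300654
nut 83.07692307692308
tamper 163.59935897435898
```

```bash
python3 - <<'E'
from h import *
for t in('top0','top9'):
    P=cloud(load(t))
    for n,(u0,u1,v0,v1,z) in dict(tape=(180,211,138,165,.005),box=(312,354,122,166,.012)).items():
        p=P[v0:v1,u0:u1].reshape(-1,3);p=p[(p[:,2]>z)&(p[:,2]<.05)];print(t,n,len(p),np.round(p.mean(0),4))
E
```

```text
top0 tape 154 [0.6912 0.1489 0.0106]
top0 box 524 [ 0.7041 -0.2492  0.0297]
top9 tape 153 [0.6923 0.1488 0.011 ]
top9 box 527 [ 0.704  -0.2492  0.0295]
```

Nothing has moved among the bystanders, so I'm handing in.

```bash
python3 -c "
from station import arm
print(arm.finish_job())"
```

```text
the job is handed in; nothing more can be done
None
```

The job is handed in: by the cameras the cover is clicked home and level on the housing (peak push read about 17 N), the tamper stands upright back at its original spot, and the box, nut and tape have not moved; the judge's verdict was not shown.

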